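# Drill guide plate from the storage tray to the drilling cradle

### The arm

A 7-joint arm with a two-finger parallel gripper is mounted at the origin on a cart in front of the work surface, level with it; the furniture and walls round the work are solid. World frame = base frame: x ahead of the robot, y to its left, z up, the work surface at z = 0. Lengths are in m, angles in rad, forces in N, time in s.
With the tool pointing down it reaches from about 0.4 to 0.875 m from the base axis. Payload 19.3 kg.
Tool frame: the origin (TCP) lies on the mounting face of the last link; the fingertips stand 173 mm ahead of it and the grasp point (between the pads) lies 155 mm ahead of it (bot.grip_point_offset is the distance from the TCP to the grasp point, in m); z points along the fingers, y is the line along which they close (so a half turn about z gives the same grasp; the last joint's range is limited). The gripper opens to 85 mm and grips with 20 to 120 N. Pads are 22 mm wide; open, the fingers measure 114 mm over their backs; the gripper's body (76 mm by 85 mm) begins 54 mm behind the grasp point. The pads swing forward as they close: fully open they stand 13 mm farther back than shut.
Start: joints at [1.133, 0.521, -0.036, 1.599, 0.021, 1.021, -0.113], TCP at [0.225, -0.583, 0.405] pointing down, gripper open.
Joint ranges: [-2.91, 2.91], [-0.3, 2.13], [-1.5, 1.42], [0.17, 2.43], [-1.26, 4.41], [0.16, 1.93], [-2.52, 2.52]. Speed limits (rad/s): [1.89, 1.89, 2.39, 2.39, 3.01, 3.01, 3.01].

### API

Orientations are given as [roll, pitch, yaw] about the fixed x, y, z axes, in that order (R = Rz(yaw) Ry(pitch) Rx(roll)).
In Python, from workcell import bot gives the robot as it stands.
- The arm moves only by the tool arm_command, never from a script. Its argument "deltas" is a list of rows, each a list of 3 entries, a list of its own where there are three numbers: the shift along the tool's x, y, z in cm, then the turn, a rotation vector about the tool's x, y, z in rad, then the finger opening in cm, from 0 to 8.54. In form: [[[tx, ty, tz], [rx, ry, rz], claw], ...]. A call has 1 to 20 rows; each row shifts and turns the commanded pose from where the row before left it, along the tool's axes as they then stand; what a row does not reach is not made up. A row lasts 1/10 s, in which the tool goes at most 50 mm and 8.59 degrees, less where a joint would pass 70% of its speed; a pose out of reach is approached as far as the arm can. A call with a gripper value outside its range is refused whole. The fingers move at their own pace and stop on an object; "newtons" is the grip in N (left out, the last holds). Time passes only in rows, so rows that do not move let the fingers close. It gives the time, the measured TCP pose, the force, the opening and the grip force at its end, in the units of the state.
- bot.observe(): the state, without advancing time (a new reading comes with each control period).
- bot.grab_frame(name): name is "side" or "top"; returns a dict with "frame" (400x640x3 uint8, red, green, blue), "K" (3x3 intrinsics, pixels), "k1" (the pictures are not rectified: a ray, as slopes to the right and down, at radius r is drawn at 1 + k1 r^2 times it, then the intrinsics apply), "rvec" (rotation vector, rad) and "tvec" (3), from world to camera coordinates, as OpenCV has them. Camera axes: x right, y down, z forward; pixel columns grow to the right and rows downward; lengths in m; the calibration is good to about 2 mm. A picture is of the moment at which its call begins. There is no depth.
- bot.job_done(): hands the job in; it is judged then, once.
Trained networks look in a picture, given as the dict that the camera call returned (one of the last four; its "shot" number tells which), for a name from the list of things; names that differ only in an ending like _2 or _b are one class to them, and where a whole thing is asked for, a point or a joint stands for the part that bears it (a point fixed in the world has none). Each returns a list of dicts, best first, with "p" (0 to 1); they miss things now and then, are a little off and sometimes report something else, mostly with a low value. They report only what shows in the picture. A call takes as long as a camera call. They do not tell look-alikes from the thing itself.
- bot.find_in(name, picture): "rect" ([left, top, width, height] in pixels, round what is visible of it).
- bot.mark_of(name, picture): "at" ([column, row] in pixels: a listed point, or the origin of a listed thing).
The state is a dict: "clock": time; "qpos": joint angles; "qd": joint speeds; "joint_efforts": joint torques, N m; "position": TCP position; "tool_rot": TCP orientation; "force": force on the tool from outside, world axes, zero at the start; "moment": the same for the moment, N m; "grip_width": finger opening in m; "finger_force": force on a finger pad.
Only numpy, scipy, OpenCV 4.12 (cv2) and the standard library are available. Lean on these libraries where they do the work, as an engineer would, in place of code of your own. Each camera call takes 0.05 s, during which the arm holds its last target. There are 200 camera calls.

### The job

Set up the drilling cradle: slide the thin drill guide plate forward in its storage tray until its red end sticks out over the tray's front edge, pick it up by that end and set it down flat across the small square wooden riser block. Let go, take it again by its plain end, and lay it flat in the blue cradle's channel with the red end home against the stop, then let go. Do not drop the plate on the bench, and leave the loose things around the work where they are.

Things in the scene. Friction and masses are not known exactly. Their poses are not given: they have to be found in the camera images.
- plate: Loose drill guide plate: flat aluminium strip 160 x 50 x 5 mm, 95 to 160 g, brass-ringed hole marks on its upper face, 30 mm of one end red. Origin: centre of its underside. x along the length (red end at -80 mm, plain end at +80 mm), y across the width, z up out of the marked face. Starts in the tray, red end 5 to 15 mm inside the tray's front edge.
- plate_center (a point): The plate's centre, half-way up its thickness; axes as the plate.
- plate_red (a point): Middle of the plate's red end face, half-way up its thickness; axes as the plate.
- tray: Fixed storage tray 210 (x) x 90 x 58 mm; origin: centre of its underside; its front (-x) faces the robot within 0.2 rad. Grey floor 50 mm up, 210 mm long. Side rails 8 mm high over the floor leave a channel 54 mm wide round the plate; they run from the front edge (x = -105 mm) to x = +69 mm. The channel is open at front and back, so the plate can be pushed from its back edge.
- tray_front (a point): Middle of the tray floor's front edge, at floor level, 50 mm above the bench; axes as the tray. In front of it is free space down to the bench.
- riser: Riser block, bare wood, fixed, 60 x 60 x 30 mm; origin: centre of its underside; x and y along its sides. The plate laid over its middle sticks out 50 mm at both ends.
- riser_top (a point): Centre of the riser's top face, 30 mm above the bench; axes as the riser.
- cradle: Fixed blue drilling cradle; origin: on the bench below mid-bed; x from the stop to the open mouth, which faces away from the robot within 0.2 rad. Bed 45 mm up, x = -50 to +50 mm; aluminium rails 10 mm high over the bed leave a channel 58 mm wide. The stop at the robot's end is 12 mm thick, 21 mm high over the bed. Foot plate 150 x 110 x 10 mm (x = -85 to +65 mm).
- cradle_stop (a point): On the stop's face that looks along the channel, in the middle, at bed level (45 mm above the bench); axes as the cradle. The red end face belongs against it; the plate then sticks out 60 mm beyond the mouth.
- screw_tin: Bystander: loose red screw tin, 66 x 101 x 29 mm; origin: centre of its underside.
- pencil: Bystander: loose blue carpenter's pencil, 12 x 155 x 8 mm; origin: centre of its underside.
- clamp: Bystander: loose orange spring clamp lying flat, 78 x 107 x 22 mm; origin: centre of its underside.
- offcut: Bystander: loose wood offcut, 45 x 120 x 22 mm; origin: centre of its underside.
Not all that is in view belongs to the job. There is more than one size of the plate; the one meant has the size given above.

How it is judged:
By the outcome, as a careful person would: the job done as asked, in the order asked, and still so for the second after the job is handed in, with the robot touching nothing.
It also fails if it takes over 58 s, if anything falls off the work surface, if the arm or the gripper's body presses on something with over 40 N, if the wrist force passes 120 N, or if a joint passes its speed limit or range.

## Working session

There is one attempt and no reset: what is moved stays moved. The work goes in short steps, Python scripts to look and compute and a tool call to move; the robot and the scene stay as the last step left them, time stands still between calls to the robot, and variables do not carry over. Pictures are saved under pics/ and viewed, at most 10 in all, crops included, and the job is handed in when it is done.

Besides the shell and the picture viewer there is one more tool, called after "Emit:" as name(argument=value, ...) on one line, values as JSON. arm_command: Moves the arm, as the interface text tells. Its arguments: {"type":"object","properties":{"deltas":{"type":"array","items":{"type":"array"}},"newtons":{"type":"number"}},"required":["deltas"]}

```bash
mkdir -p pics; cat > h.py <<'E'
import numpy as np, cv2
from scipy.spatial.transform import Rotation as Ro
from workcell import bot
def ray(pic,uv):
    K=np.array(pic["K"]);k=pic["k1"]
    d=np.array([(uv[0]-K[0,2])/K[0,0],(uv[1]-K[1,2])/K[1,1]]);u=d.copy()
    for _ in range(20): u=d/(1+k*(u@u))
    R=cv2.Rodrigues(np.array(pic["rvec"],float))[0];t=np.array(pic["tvec"],float).ravel()
    return -R.T@t, R.T@np.array([u[0],u[1],1])
def at_z(pic,uv,z):
    c,d=ray(pic,uv); return c+d*(z-c[2])/d[2]
def px(pic,P):
    R=cv2.Rodrigues(np.array(pic["rvec"],float))[0];p=R@np.array(P)+np.array(pic["tvec"],float).ravel()
    u=p[:2]/p[2];u=u*(1+pic["k1"]*(u@u));K=np.array(pic["K"]);return [K[0,0]*u[0]+K[0,2],K[1,1]*u[1]+K[1,2]]
def save(pic,n,crop=None,s=1):
    f=pic["frame"][:,:,::-1]
    if crop: x,y,w,h=crop;f=f[y:y+h,x:x+w]
    cv2.imwrite("pics/"+n,cv2.resize(f,None,fx=s,fy=s,interpolation=cv2.INTER_CUBIC))
E
python3 - <<'E'
from h import *
np.set_printoptions(precision=4,suppress=True)
t=bot.grab_frame("top");s=bot.grab_frame("side")
f=np.vstack([t["frame"],s["frame"]])[:,:,::-1]
cv2.imwrite("pics/a.png",cv2.resize(t["frame"][:,:,::-1],None,fx=1.25,fy=1.25));cv2.imwrite("pics/b.png",cv2.resize(s["frame"][:,:,::-1],None,fx=1.25,fy=1.25))
Z=dict(plate=.05,plate_center=.0525,plate_red=.0525,tray=0,tray_front=.05,riser=0,riser_top=.03,cradle=0,cradle_stop=.045,screw_tin=0,pencil=0,clamp=0,offcut=0)
for nm,p in(("top",t),("side",s)):
  print(nm,"cam",ray(p,(320,200))[0])
  for n,z in Z.items():
    for m in bot.mark_of(n,p)[:3]: print(n,round(m["p"],2),np.round(m["at"],1),at_z(p,m["at"],z)[:2])
o=bot.observe();print(o["position"],o["tool_rot"],o["grip_width"],o["force"],o["clock"])
E
```

```text
top cam [ 0.2325 -0.0091  1.3945]
plate 0.96 [226.5 173.6] [0.5644 0.2367]
plate 0.56 [346.8 233. ] [ 0.3879 -0.1176]
plate_center 0.93 [348.9 232.5] [ 0.3891 -0.1235]
plate_center 0.67 [226.3 172. ] [0.5687 0.237 ]
plate_red 0.69 [229.4 194. ] [0.5023 0.2255]
plate_red 0.57 [336.4 222.6] [ 0.4179 -0.0876]
plate_red 0.43 [305.2 181.6] [0.5399 0.0034]
tray 0.92 [226.4 167.9] [0.5948 0.2468]
tray 0.57 [227.9 169.2] [0.5907 0.242 ]
tray_front 0.92 [226.5 199.7] [0.4857 0.2339]
riser 0.63 [388.2 168.8] [ 0.5928 -0.2524]
riser 0.56 [227.3 170.1] [0.5879 0.2438]
riser_top 0.74 [391.6 170.8] [ 0.5788 -0.2572]
cradle 0.95 [312.1 167.1] [ 0.5979 -0.0173]
cradle_stop 0.94 [310.2 180.5] [ 0.545  -0.0114]
screw_tin 0.8 [452.4 211. ] [ 0.4611 -0.4426]
pencil 0.74 [271.2 232.4] [0.3954 0.1054]
clamp 0.74 [448.4 162.9] [ 0.6118 -0.4391]
clamp 0.57 [227.  194.6] [0.5109 0.2419]
clamp 0.49 [307.2 182.5] [ 0.5491 -0.0023]
offcut 0.87 [175.  150.2] [0.651  0.4074]
side cam [ 1.1018 -0.7975  1.1634]
plate 0.98 [375.8 164.4] [0.5857 0.2387]
plate 0.75 [267.7 218.4] [ 0.4328 -0.1727]
plate_center 0.69 [36
[... 242 characters left out ...]
65.3] [ 0.5889 -0.2802]
tray 0.59 [375.2 174.2] [0.5871 0.2402]
tray_front 0.66 [345.8 155.8] [0.4743 0.2138]
tray_front 0.56 [369.2 163.4] [0.5639 0.2294]
tray_front 0.44 [372.9 162.7] [0.5728 0.2401]
riser 0.85 [285.8 272.5] [ 0.5838 -0.2738]
riser_top 0.57 [286.8 263.7] [ 0.5803 -0.2615]
cradle 0.95 [336.7 223.1] [ 0.6013 -0.0273]
cradle_stop 0.83 [325.2 197.9] [0.529  0.0086]
screw_tin 0.93 [219.8 288.9] [ 0.4607 -0.4322]
screw_tin 0.18 [374.7 172.3] [0.5806 0.2475]
pencil 0.71 [310.  173.2] [0.3912 0.1067]
clamp 0.75 [257.3 316.6] [ 0.6094 -0.4345]
offcut 0.55 [411.8 158.1] [0.6553 0.3933]
[ 0.2247 -0.5832  0.4047] [3.1416 0.     0.3677] 0.08540368922095055 [ 0.7521  0.304  -0.4973] 1.4
```

View pics/a.png

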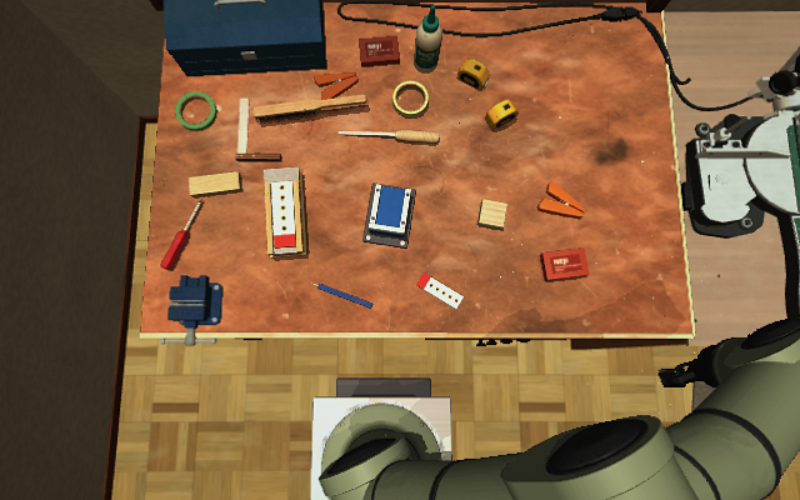

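View pics/b.png

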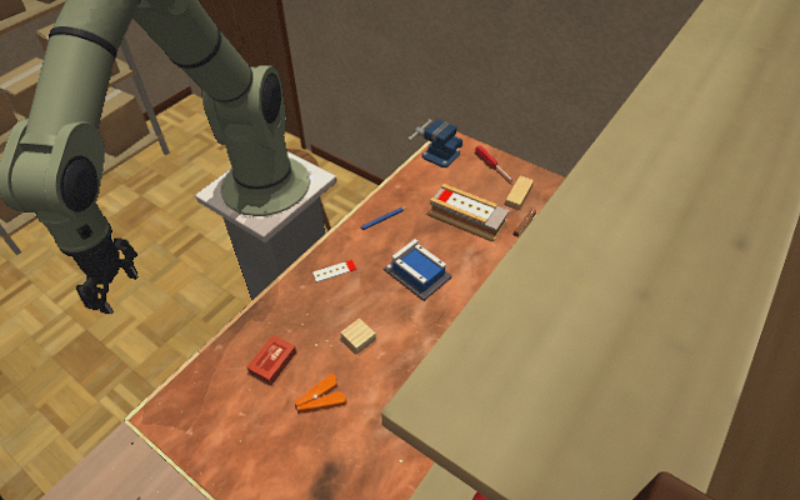

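```bash
cat > m.py <<'E'
from h import *
np.set_printoptions(precision=4,suppress=True)
def rect(pic,mask,box,z):
    x,y,w,h=box;m=np.zeros(mask.shape,np.uint8);m[y:y+h,x:x+w]=mask[y:y+h,x:x+w]
    n,l,st,_=cv2.connectedComponentsWithStats(m)
    if n<2: return None
    k=1+st[1:,4].argmax();ys,xs=np.nonzero(l==k)
    P=np.array([at_z(pic,(a,b),z)[:2] for a,b in zip(xs,ys)],np.float32)
    c=P.mean(0);C=np.cov((P-c).T);w_,v=np.linalg.eigh(C);a=v[:,1]*np.sign(v[0,1])
    return dict(n=len(P),c=c,yaw=np.arctan2(a[1],a[0]),size=np.sqrt(12*w_[::-1]))
def masks(pic):
    h=cv2.cvtColor(pic["frame"],cv2.COLOR_RGB2HSV);H,S,V=cv2.split(h)
    red=((H<6)|(H>174))&(S>190)&(V>120); white=(S<40)&(V>190); blue=(H>100)&(H<125)&(S>150)&(V>90)
    wood=(H>12)&(H<28)&(S<160)&(V>150)
    return red,white,blue,wood
E
python3 - <<'E'
from m import *
t=bot.grab_frame("top");s=bot.grab_frame("side")
for nm,p,tb,cb,rb in(("top",t,(205,130,45,80),(288,140,48,60),(375,150,40,40)),("side",s,(335,140,75,55),(305,185,60,55),(265,248,45,40))):
  red,white,blue,wood=masks(p)
  print(nm,"plate",rect(p,red|white,tb,.055),"\n red",rect(p,red,tb,.055),"\n white",rect(p,white,tb,.055),"\n bed",rect(p,blue,cb,.045),"\n rails",rect(p,white,cb,.055),"\n riser",rect(p,wood,rb,.03))
a=t["frame"][125:215,200:340,::-1];b=s["frame"][130:245,260:420,::-1]
a=cv2.resize(a,(640,411),interpolation=cv2.INTER_CUBIC)
cv2.imwrite("pics/c.png",cv2.resize(t["frame"][125:225,200:420,::-1],None,fx=3.6,fy=3.6,interpolation=cv2.INTER_CUBIC))
E
```

```text
top plate {'n': 768, 'c': array([0.5707, 0.2364], dtype=float32), 'yaw': np.float64(0.09535551752437708), 'size': array([0.1621, 0.052 ])} 
 red {'n': 153, 'c': array([0.5062, 0.2299], dtype=float32), 'yaw': np.float64(-1.4897111813937918), 'size': array([0.0484, 0.0274])} 
 white {'n': 615, 'c': array([0.5867, 0.238 ], dtype=float32), 'yaw': np.float64(0.08896388906695947), 'size': array([0.1302, 0.0528])} 
 bed {'n': 570, 'c': array([ 0.5922, -0.0166], dtype=float32), 'yaw': np.float64(-0.14259144545443536), 'size': array([0.0937, 0.0565])} 
 rails {'n': 116, 'c': array([ 0.5404, -0.0082], dtype=float32), 'yaw': np.float64(1.4080994081487366), 'size': array([0.0956, 0.0182])} 
 riser {'n': 386, 'c': array([ 0.5818, -0.2655], dtype=float32), 'yaw': np.float64(0.47067870897022485), 'size': array([0.0617, 0.0597])}
side plate {'n': 325, 'c': array([0.573 , 0.2346], dtype=float32), 'yaw': np.float64(0.07571118072316146), 'size': array([0.1617, 0.0495])} 
 red {'n': 64, 'c': array([0.5075, 0.2301], dtype=float32), 'yaw': np.float64(-1.4636764277413035), 'size': array([0.0483, 0.0253])} 
 white {'n': 261, 'c': array([0.5891, 0.2357], dtype=float32), 'yaw': np.float64(0.08499579411543194), 'size': array([0.1288, 0.0499])} 
 bed {'n': 364, 'c': array([ 0.5946, -0.0166], dtype=float32), 'yaw': np.float64(-0.16842194997409246), 'size': array([0.1004, 0.0499])} 
 rails {'n': 84, 'c': array([ 0.588 , -0.0556], dtype=float32), 'yaw': np.float64(-0.15562188496537735), 'size': array([0.0984, 0.0125])} 
 riser {'n': 366, 'c': array([ 0.5829, -0.2685], dtype=float32), 'yaw': np.float64(0.2515732049555918), 'size': array([0.0634, 0.0609])}
```

View pics/c.png

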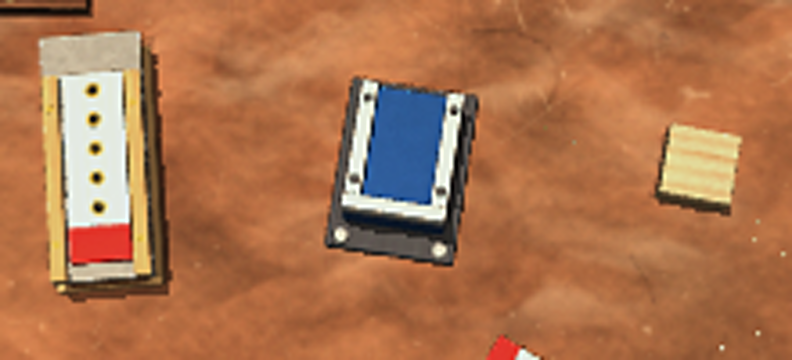

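The top view shows two red-ended strips. One is in the tray at about (226,172) px and measures 162x52 mm. The other lies on the bench at about (350,232) px and is clearly smaller, so it is the decoy. The crop confirms that the tray one is the plate, with its red end towards the robot. The cradle bed is centred near (311,165) px with its stop on the robot side, and the riser is near (394,170) px.

```bash
cat >> h.py <<'E'
def delta(P,yaw=None):
    "tool shift in cm (in axes after the turn), turn about tool z"
    o=bot.observe();R=Ro.from_euler("xyz",o["tool_rot"]);y0=o["tool_rot"][2];yaw=y0 if yaw is None else yaw
    d=np.array(P)-o["position"];c,s=np.cos(yaw),np.sin(yaw)
    return np.round([100*(c*d[0]+s*d[1]),100*(s*d[0]-c*d[1]),-100*d[2]],2),round((y0-yaw+np.pi)%(2*np.pi)-np.pi,3)
E
python3 - <<'E'
from m import *
t=bot.grab_frame("top")
f=lambda u,v,z:at_z(t,(200+u/3.6-.5,125+v/3.6-.5),z)[:2]
for n,z,pts in (("tray f/b",.05,[(101,279),(91.5,35)]),("bed",.045,[(374,83),(447,93),(437,202),(362,194)]),("riser",.03,[(672,124),(741,133),(734,206),(663,194)])):
  q=np.array([f(a,b,z) for a,b in pts]);print(n,q.tolist(),"mean",q.mean(0));
  for i in range(len(q)): d=q[i]-q[i-1];print("  len %.3f ang %.3f"%(np.hypot(*d),np.arctan2(d[1],d[0])))
print(bot.grip_point_offset)
yaw=.085;u=np.array([np.cos(yaw),np.sin(yaw)]);c=np.array([.572,.2355])
P=[*(c+u*(.08+.023)),.30];print(P,delta(P,yaw))
E
```

```text
tray f/b [[0.4788523848785939, 0.23053044535103345], [0.686500135961486, 0.24572158057461493]] mean [0.5827 0.2381]
  len 0.208 ang -3.069
  len 0.208 ang 0.073
bed [[0.6468319871882224, 0.009190516122623237], [0.6382461328194085, -0.05190553277969405], [0.5446893762564794, -0.04320007760508096], [0.5513832072297076, 0.018760153151971888]] mean [ 0.5953 -0.0168]
  len 0.096 ang -0.100
  len 0.062 ang -1.710
  len 0.094 ang 3.049
  len 0.062 ang 1.463
riser [[0.6158654738509839, -0.2419449955850044], [0.6080763585307283, -0.2997801172568752], [0.5450400385448191, -0.29150181125675473], [0.5552608441472133, -0.23256247343605788]] mean [ 0.5811 -0.2664]
  len 0.061 ang -0.154
  len 0.058 ang -1.705
  len 0.064 ang 3.011
  len 0.060 ang 1.399
0.1547
[np.float64(0.6746281364737359), np.float64(0.24424446132864883), 0.3] (array([ 51.85, -78.63,  10.47]), np.float64(0.283))
```

Emit:
arm_command(deltas=[[[0, 0, 0], [0, 0, 0.14], 0], [[0, 0, 0], [0, 0, 0.143], 0], [[2, -3, 0], [0, 0, 0], 0], [[2.2, -3.4, 0], [0, 0, 0], 0], [[2.2, -3.4, 0], [0, 0, 0], 0], [[2.2, -3.4, 0], [0, 0, 0], 0], [[2.2, -3.4, 0], [0, 0, 0], 0], [[2.2, -3.4, 0], [0, 0, 0], 0], [[2.2, -3.4, 0], [0, 0, 0], 0], [[2.2, -3.4, 0], [0, 0, 0], 0], [[2.2, -3.4, 0], [0, 0, 0], 0], [[2.2, -3.4, 0], [0, 0, 0], 0], [[2.2, -3.4, 0], [0, 0, 0], 0], [[2.2, -3.4, 0], [0, 0, 0], 0], [[2.2, -3.4, 0], [0, 0, 0], 0], [[2.2, -3.4, 0], [0, 0, 0], 0], [[2.2, -3.4, 0], [0, 0, 0], 0], [[2.2, -3.4, 0], [0, 0, 0], 0], [[2.2, -3.4, 0], [0, 0, 0], 0], [[2.2, -3.4, 0], [0, 0, 0], 0]])

```text
clock: 3.55
position: [0.5664, 0.0575, 0.4048]
tool_rot: [3.142, -0.0, 0.085]
force: [1.1, -0.7, -0.2]
grip_width: 0.0001
finger_force: 0.0
```

```bash
python3 - <<'E'
from h import *
o=bot.observe();print(o["position"],o["tool_rot"],o["grip_width"],o["clock"])
print(delta([.6746,.2442,.26],.085))
E
```

```text
[0.5663951  0.05753874 0.40482677] [ 3.14155184e+00 -3.13549431e-04  8.46673047e-02] 0.00012315680273851726 3.55
(array([ 12.37, -17.68,  14.48]), np.float64(-0.0))
```

Emit:
arm_command(deltas=[[[2.5, -3.6, 1], [0, 0, 0], 0], [[2.5, -3.6, 2], [0, 0, 0], 0], [[2.5, -3.6, 2], [0, 0, 0], 0], [[2.5, -3.6, 2], [0, 0, 0], 0], [[2.45, -3.4, 3], [0, 0, 0], 0], [[0, 0, 3], [0, 0, 0], 0], [[0, 0, 1.5], [0, 0, 0], 0], [[0, 0, 0], [0, 0, 0], 0]])

```text
clock: 4.35
position: [0.6736, 0.2419, 0.2585]
tool_rot: [3.14, 0.003, 0.084]
force: [-0.8, 0.2, 0.0]
grip_width: 0.0003
finger_force: 0.0
```

```bash
python3 - <<'E'
from m import *
o=bot.observe();print(o["position"],o["tool_rot"],o["clock"],o["force"])
print(delta([.6746,.2442,.2245],.085))
t=bot.grab_frame("top");s=bot.grab_frame("side")
cv2.imwrite("pics/d.png",np.vstack([cv2.resize(p["frame"][y:y+70,x:x+190,::-1],None,fx=4.1,fy=4.1,interpolation=cv2.INTER_CUBIC) for p,x,y in((t,150,120),(s,280,120))]))
E
```

```text
[0.6736 0.2419 0.2585] [3.14   0.0034 0.0842] 4.35 [-0.8255  0.2048  0.0063]
(array([ 0.12, -0.23,  3.4 ]), np.float64(-0.001))
```

View pics/d.png

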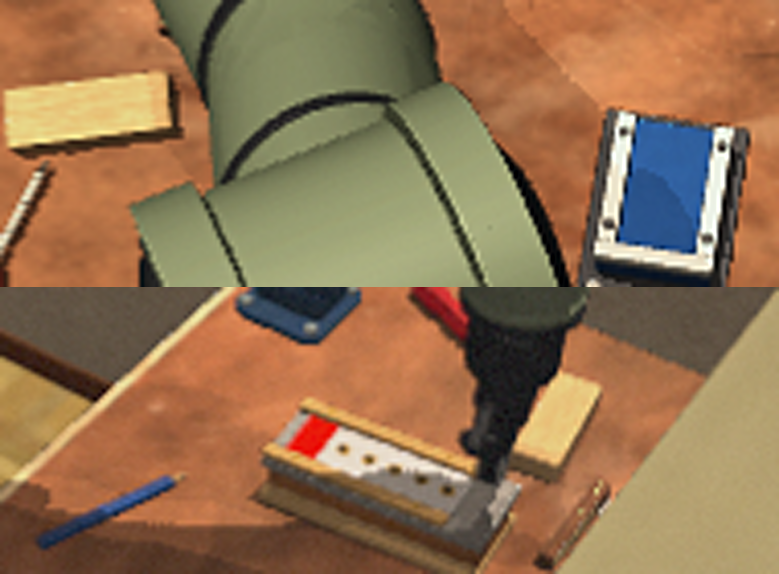

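The side view shows the closed fingertips at about (490,478) in the crop, over the grey floor behind the plate. The top view is blocked by the arm. I'll descend.

Emit:
arm_command(deltas=[[[0.1, -0.1, 1.5], [0, 0, 0], 0], [[0, 0, 1.2], [0, 0, 0], 0], [[0, 0, 0.6], [0, 0, 0], 0], [[0, 0, 0], [0, 0, 0], 0]])

```text
clock: 4.85
position: [0.6748, 0.2436, 0.2265]
tool_rot: [3.141, 0.001, 0.085]
force: [-0.1, 0.0, 0.7]
grip_width: -0.0002
finger_force: 0.0
```

```bash
python3 - <<'E'
from m import *
o=bot.observe();print(o["position"],o["tool_rot"],o["force"],delta([.6746,.2442,.2245],.085))
s=bot.grab_frame("side");save(s,"e.png",(330,130,90,75),7)
E
```

```text
[0.6748 0.2436 0.2265] [3.1411 0.0015 0.0847] [-0.1379  0.0277  0.7143] (array([-0.01, -0.06,  0.2 ]), np.float64(-0.0))
```

View pics/e.png

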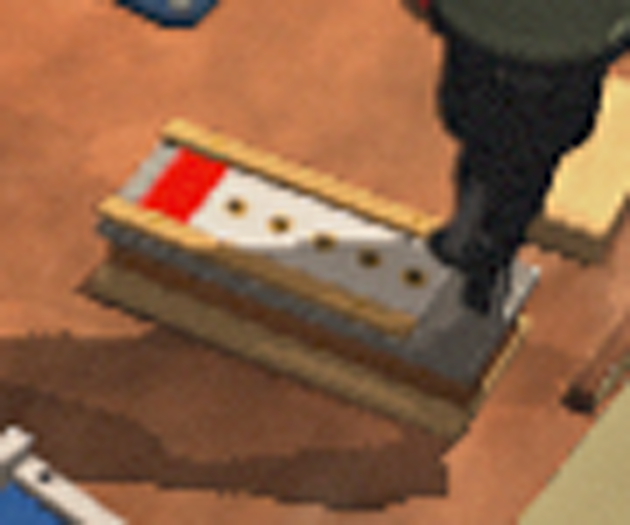

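The tips are behind the plate's rear edge, just above the floor at about (480,305) in the crop. I'll lower 2 mm and push gently.

Emit:
arm_command(deltas=[[[0, 0, 0.2], [0, 0, 0], 0], [[-0.6, 0, 0], [0, 0, 0], 0], [[-0.6, 0, 0], [0, 0, 0], 0], [[-0.6, 0, 0], [0, 0, 0], 0], [[-0.6, 0, 0], [0, 0, 0], 0], [[-0.6, 0, 0], [0, 0, 0], 0], [[-0.6, 0, 0], [0, 0, 0], 0], [[-0.6, 0, 0], [0, 0, 0], 0], [[-0.5, 0, 0], [0, 0, 0], 0], [[-0.3, 0, 0], [0, 0, 0], 0], [[0, 0, 0], [0, 0, 0], 0]])

```text
clock: 6.0
position: [0.6249, 0.2397, 0.2257]
tool_rot: [3.142, 0.0, 0.085]
force: [-0.2, -0.3, -0.5]
grip_width: 0.0001
finger_force: 0.1
```

```bash
python3 - <<'E'
from m import *
o=bot.observe();print(o["position"],o["tool_rot"],o["force"])
s=bot.grab_frame("side");r,w,b,wd=masks(s)
print(rect(s,r,(320,130,60,60),.055))
E
```

```text
[0.6249 0.2397 0.2257] [3.1416 0.0002 0.085 ] [-0.2428 -0.326  -0.4661]
{'n': 73, 'c': array([0.4679, 0.2231], dtype=float32), 'yaw': np.float64(-1.4988929008584833), 'size': array([0.0525, 0.0269])}
```

Emit:
arm_command(deltas=[[[-0.5, 0, 0], [0, 0, 0], 0], [[-0.4, 0, 0], [0, 0, 0], 0], [[0, 0, 0], [0, 0, 0], 0], [[0.5, 0, -0.5], [0, 0, 0], 0], [[0, 0, -4], [0, 0, 0], 0], [[0, 0, -4], [0, 0, 0], 7.5], [[-4, 0, -1], [0, 0, 0], 7.5], [[-4, 0, 0], [0, 0, 0], 7.5], [[-4, 0, 0], [0, 0, 0], 7.5], [[-4, 0, 0], [0, 0, 0], 7.5], [[0, 0, 0], [0, 0, 0], 7.5]])

```text
clock: 7.15
position: [0.4584, 0.2257, 0.3212]
tool_rot: [3.141, 0.002, 0.087]
force: [1.8, -0.6, -0.2]
grip_width: 0.0749
finger_force: 0.0
```

```bash
python3 - <<'E'
from m import *
o=bot.observe();print(o["position"],o["tool_rot"],o["force"],o["grip_width"],o["clock"])
s=bot.grab_frame("side");r,w,b,wd=masks(s)
R=rect(s,r,(320,130,60,60),.055);print(R, rect(s,r|w,(320,130,80,60),.055))
print(delta([*R["c"],.052+.155],.085))
save(s,"f.png",(310,110,110,85),6)
E
```

```text
[0.4584 0.2257 0.3212] [3.1409 0.0017 0.0871] [ 1.7688 -0.5962 -0.1963] 0.07488989237915637 7.15
{'n': 69, 'c': array([0.4593, 0.2227], dtype=float32), 'yaw': np.float64(-1.4723568967333243), 'size': array([0.0522, 0.0266])} {'n': 176, 'c': array([0.5534, 0.2324], dtype=float32), 'yaw': np.float64(0.180326718373742), 'size': array([0.115 , 0.0532])}
(array([-0.17,  0.3 , 11.45]), np.float64(0.001))
```

View pics/f.png

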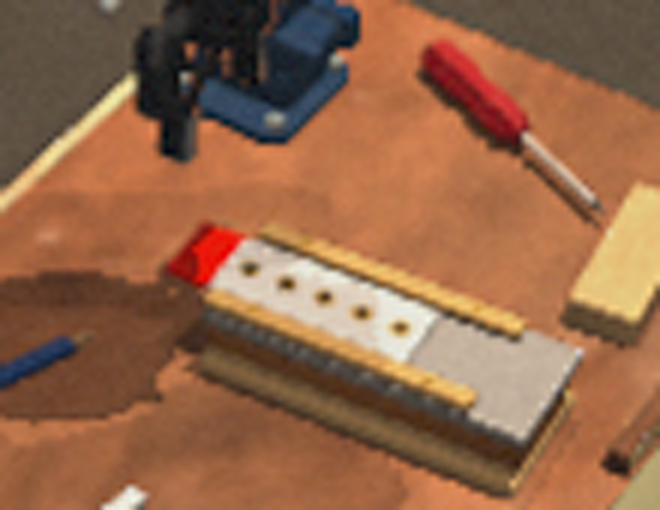

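The red end, at about (205,255) in the crop, sticks clear of the tray front and the gripper is open above it. I'll go down and grip.

Emit:
arm_command(deltas=[[[-0.1, 0.1, 3], [0, 0, 0], 7.5], [[0, 0, 3.5], [0, 0, 0], 7.5], [[0, 0, 3], [0, 0, 0], 7.5], [[0, 0, 1.6], [0, 0, 0], 7.5], [[0, 0, 0.5], [0, 0, 0], 7.5], [[0, 0, 0], [0, 0, 0], 4], [[0, 0, 0], [0, 0, 0], 4], [[0, 0, 0], [0, 0, 0], 4], [[0, 0, 0], [0, 0, 0], 4], [[0, 0, 0], [0, 0, 0], 4]], newtons=90)

```text
clock: 8.2
position: [0.4615, 0.2248, 0.2056]
tool_rot: [-3.141, -0.002, 0.084]
force: [1.3, -0.4, 7.2]
grip_width: 0.0476
finger_force: 91.8
```

Emit:
arm_command(deltas=[[[0, 0, -0.5], [0, 0, 0], 4], [[0, 0, -1], [0, 0, 0], 4], [[0, 0, -1.5], [0, 0, 0], 4], [[0, 0, -2], [0, 0, 0], 4], [[0, 0, -2], [0, 0, 0], 4], [[0, 0, -1], [0, 0, 0], 4], [[0, 0, 0], [0, 0, 0], 4]])

```text
clock: 8.9
position: [0.4612, 0.2247, 0.2861]
tool_rot: [-3.141, -0.002, 0.085]
force: [-0.2, 0.1, -0.7]
grip_width: 0.0473
finger_force: 92.5
```

```bash
python3 - <<'E'
from m import *
o=bot.observe();print(o["position"],o["tool_rot"],o["force"],o["moment"],o["grip_width"],o["clock"])
yr=-.147;u=np.array([np.cos(yr),np.sin(yr)]);c=np.array([.5815,-.2665])
P=c-u*.065;print(P,delta([*P,.27],yr))
s=bot.grab_frame("side");save(s,"g.png",(300,100,110,85),6)
E
```

```text
[0.4612 0.2247 0.2861] [-3.1406 -0.0022  0.0845] [-0.161   0.0822 -0.7225] [ 0.0075  0.1199 -0.0605] 0.047278778103476665 8.9
[ 0.5172 -0.257 ] (array([12.6 , 46.83,  1.61]), np.float64(0.232))
```

View pics/g.png

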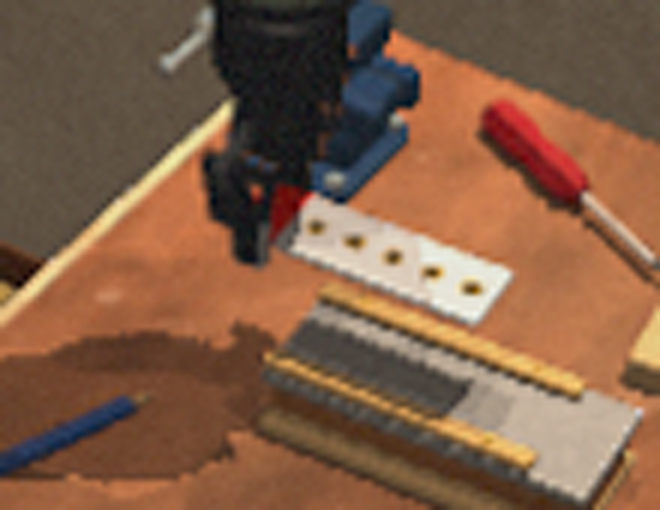

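The plate is held by its red end and is clear of the tray at about (390,258) in the crop. Next I carry it to the riser.

Emit:
arm_command(deltas=[[[0, 0, 0], [0, 0, 0.1], 4], [[0, 0, 0], [0, 0, 0.132], 4], [[0.5, 2, 0], [0, 0, 0], 4], [[0.8, 3, 0], [0, 0, 0], 4], [[1.1, 4, 0], [0, 0, 0], 4], [[1.1, 4, 0], [0, 0, 0], 4], [[1.1, 4, 0], [0, 0, 0], 4], [[1.1, 4, 0], [0, 0, 0], 4], [[1.1, 4, 0], [0, 0, 0], 4], [[1.1, 4, 0], [0, 0, 0], 4], [[1.1, 4, 0], [0, 0, 0], 4], [[1.1, 4, 0], [0, 0, 0], 4], [[1.1, 4, 0], [0, 0, 0], 4], [[0.9, 3, 0], [0, 0, 0], 4], [[0.5, 1.8, 0], [0, 0, 0], 4], [[0, 1, 0], [0, 0, 0], 4], [[0, 0, 0], [0, 0, 0], 4]])

```text
clock: 10.65
position: [0.5163, -0.2575, 0.2837]
tool_rot: [-3.142, 0.001, -0.149]
force: [-0.5, -0.1, -1.5]
grip_width: 0.0476
finger_force: 92.6
```

```bash
python3 - <<'E'
from m import *
o=bot.observe();print(o["position"],o["tool_rot"],o["force"],o["moment"],o["grip_width"],o["clock"])
t=bot.grab_frame("top");s=bot.grab_frame("side")
cv2.imwrite("pics/h.png",np.vstack([cv2.resize(p["frame"][y:y+70,x:x+140,::-1],None,fx=4.25,fy=4.25,interpolation=cv2.INTER_CUBIC) for p,x,y in((t,330,120),(s,230,205))]))
y=o["tool_rot"][2];u=np.array([np.cos(y),np.sin(y)]);v=np.array([-u[1],u[0]]);g=o["position"]
for z in (.12,.13,.14):
  for a,b in((.145,.025),(.145,-.025),(.015,.025),(.015,-.025)):
    q=px(s,[*(g[:2]+u*a+v*b),z]);print(z,a,b,np.round((np.array(q)+.5-[230,205])*4.25+[0,297.5]))
E
```

```text
[ 0.5163 -0.2575  0.2837] [-3.1416  0.0015 -0.1487] [-0.5209 -0.095  -1.5067] [ 0.0034  0.0558 -0.0084] 0.04758754179330242 10.65
0.12 0.145 0.025 [341. 528.]
0.12 0.145 -0.025 [286. 575.]
0.12 0.015 0.025 [207. 417.]
0.12 0.015 -0.025 [152. 460.]
0.13 0.145 0.025 [341. 520.]
0.13 0.145 -0.025 [285. 566.]
0.13 0.015 0.025 [206. 409.]
0.13 0.015 -0.025 [151. 451.]
0.14 0.145 0.025 [340. 511.]
0.14 0.145 -0.025 [284. 558.]
0.14 0.015 0.025 [205. 400.]
0.14 0.015 -0.025 [149. 442.]
```

View pics/h.png

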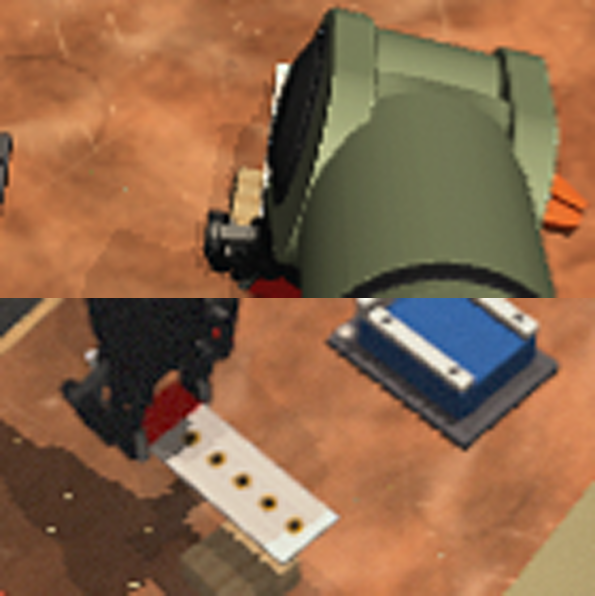

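The side view shows the plate level over the riser. Its far corners, at about (340,518) and (282,562) in the crop, match the prediction to within about 1 mm. I'll lower it.

Emit:
arm_command(deltas=[[[0.1, 0, 2], [0, 0, 0], 4], [[0, 0, 2.5], [0, 0, 0], 4], [[0, 0, 2], [0, 0, 0], 4], [[0, 0, 1.5], [0, 0, 0], 4], [[0, 0, 0.8], [0, 0, 0], 4], [[0, 0, 0.4], [0, 0, 0], 4], [[0, 0, 0.2], [0, 0, 0], 4], [[0, 0, 0], [0, 0, 0], 4]])

```text
clock: 11.55
position: [0.518, -0.2569, 0.191]
tool_rot: [3.141, -0.001, -0.147]
force: [-0.0, -0.2, -0.7]
grip_width: 0.0474
finger_force: 92.6
```

Emit:
arm_command(deltas=[[[0, 0, 0.3], [0, 0, 0], 4], [[0, 0, 0.15], [0, 0, 0], 4], [[0, 0, 0], [0, 0, 0], 4]])

```text
clock: 11.85
position: [0.5179, -0.257, 0.1861]
tool_rot: [3.142, -0.0, -0.147]
force: [-0.9, -0.5, -1.0]
grip_width: 0.0475
finger_force: 92.7
```

Emit:
arm_command(deltas=[[[0, 0, 0.1], [0, 0, 0], 4], [[0, 0, 0], [0, 0, 0], 4]])

```text
clock: 12.05
position: [0.5179, -0.257, 0.1853]
tool_rot: [3.142, -0.0, -0.147]
force: [-1.8, 0.7, 4.4]
grip_width: 0.0478
finger_force: 93.1
```

Emit:
arm_command(deltas=[[[0, 0, 0], [0, 0, 0], 5.5], [[0, 0, 0], [0, 0, 0], 6.5], [[0, 0, 0], [0, 0, 0], 7.5], [[0, 0, 0], [0, 0, 0], 7.5], [[0, 0, 0], [0, 0, 0], 7.5], [[0, 0, -1.5], [0, 0, 0], 7.5], [[0, 0, -3], [0, 0, 0], 7.5], [[0, 0, -3], [0, 0, 0], 7.5], [[2, 0, 0], [0, 0, 0], 7.5], [[4, 0, 0], [0, 0, 0], 7.5], [[4, 0, 0], [0, 0, 0], 7.5], [[3, 0, 0], [0, 0, 0], 7.5], [[0, 0, 0], [0, 0, 0], 7.5]])

```text
clock: 13.35
position: [0.6492, -0.2754, 0.2609]
tool_rot: [-3.141, -0.002, -0.146]
force: [-1.0, 0.4, -0.3]
grip_width: 0.0754
finger_force: 0.0
```

```bash
python3 - <<'E'
from m import *
o=bot.observe();print(o["position"],o["tool_rot"],o["force"],o["grip_width"],o["clock"])
s=bot.grab_frame("side");t=bot.grab_frame("top");r,w,b,wd=masks(s);B=(235,220,90,80)
print(rect(s,r,B,.035),rect(s,w,B,.035),rect(s,r|w,B,.035))
cv2.imwrite("pics/i.png",np.vstack([cv2.resize(p["frame"][y:y+70,x:x+140,::-1],None,fx=4.25,fy=4.25,interpolation=cv2.INTER_CUBIC) for p,x,y in((t,330,120),(s,230,215))]))
E
```

```text
[ 0.6492 -0.2754  0.2609] [-3.1409 -0.0024 -0.1459] [-1.0443  0.3928 -0.326 ] 0.07542712743061923 13.35
{'n': 122, 'c': array([ 0.5146, -0.2571], dtype=float32), 'yaw': np.float64(1.4418333345080547), 'size': array([0.05  , 0.0276])} {'n': 17, 'c': array([ 0.4033, -0.199 ], dtype=float32), 'yaw': np.float64(1.006775067832724), 'size': array([0.027 , 0.0119])} {'n': 136, 'c': array([ 0.5169, -0.2565], dtype=float32), 'yaw': np.float64(1.2723690187017527), 'size': array([0.049 , 0.0343])}
```

View pics/i.png

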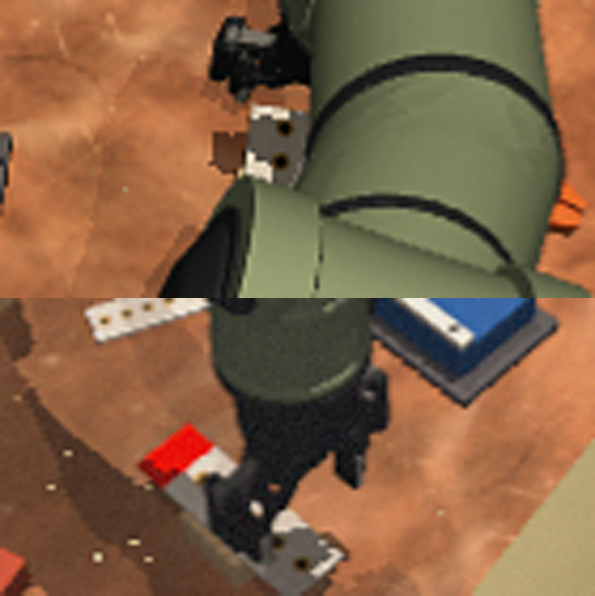

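The plate rests flat on the riser, with its red end at about (178,455) in the lower crop. The fingers straddle the plain end. I'll descend and grip.

Emit:
arm_command(deltas=[[[-0.4, 0, 2], [0, 0, 0], 7.5], [[0, 0, 2.5], [0, 0, 0], 7.5], [[0, 0, 2], [0, 0, 0], 7.5], [[0, 0, 0.9], [0, 0, 0], 7.5], [[0, 0, 0], [0, 0, 0], 7.5], [[0, 0, 0], [0, 0, 0], 4], [[0, 0, 0], [0, 0, 0], 4], [[0, 0, 0], [0, 0, 0], 4], [[0, 0, 0], [0, 0, 0], 4], [[0, 0, 0], [0, 0, 0], 4]], newtons=90)

```text
clock: 14.45
position: [0.6429, -0.2755, 0.1873]
tool_rot: [3.141, -0.002, -0.147]
force: [-1.2, 0.6, 6.3]
grip_width: 0.0476
finger_force: 91.3
```

Emit:
arm_command(deltas=[[[0, 0, -0.5], [0, 0, 0], 4], [[0, 0, -1], [0, 0, 0], 4], [[0, 0, -2], [0, 0, 0], 4], [[0, 0, -2.5], [0, 0, 0], 4], [[0, 0, -2.5], [0, 0, 0], 4], [[0, 0, -1.5], [0, 0, 0], 4], [[0, 0, 0], [0, 0, 0], 4]])

```text
clock: 15.15
position: [0.643, -0.2756, 0.2887]
tool_rot: [3.141, -0.004, -0.147]
force: [0.0, 0.7, -1.5]
grip_width: 0.0476
finger_force: 92.6
```

```bash
python3 - <<'E'
from m import *
o=bot.observe();print(o["position"],o["tool_rot"],o["force"],o["moment"],o["grip_width"],o["clock"])
t=bot.grab_frame("top");s=bot.grab_frame("side")
for p,B in((t,(288,140,48,60)),(s,(305,185,60,55))):
  r,w,b,_=masks(p);print("bed",rect(p,b,B,.045))
  # corner polygon of blue+white (rail/stop outline)
  m=np.zeros(b.shape,np.uint8);x,y,W,H=B;m[y:y+H,x:x+W]=b[y:y+H,x:x+W]
  q=cv2.boxPoints(cv2.minAreaRect(np.array([at_z(p,(j,i),.045)[:2]*1000 for i,j in zip(*np.nonzero(m))],np.float32)));print(q.round(1).tolist())
B=(230,200,90,90);r,w,b,_=masks(s);zb=o["position"][2]-.1861+.0305+.005
print("held",zb,rect(s,r,B,zb))
y=o["tool_rot"][2];u=np.array([np.cos(y),np.sin(y)]);v=np.array([-u[1],u[0]])
for a,bb in((-.145,.025),(-.145,-.025)): print("red corner pred",np.round((np.array(px(s,[*(o["position"][:2]+u*a+v*bb),zb]))+.5-[230,170])*5))
T=t["frame"][135:205,280:345,::-1];T=cv2.resize(T,None,fx=6,fy=6,interpolation=cv2.INTER_CUBIC);S=cv2.resize(s["frame"][170:270,230:300,::-1],None,fx=5,fy=5,interpolation=cv2.INTER_CUBIC)
c=np.zeros((500,740,3),np.uint8);c[:420,:390]=T;c[:500,390:740]=S;cv2.imwrite("pics/j.png",c)
E
```

```text
[ 0.643  -0.2756  0.2887] [ 3.1409 -0.0035 -0.1474] [ 0.0183  0.6977 -1.5137] [-0.0552 -0.0634 -0.0094] 0.04761876872675897 15.15
bed {'n': 569, 'c': array([ 0.5923, -0.0166], dtype=float32), 'yaw': np.float64(-0.14734385319251223), 'size': array([0.0936, 0.0564])}
[[542.2000122070312, -37.099998474121094], [634.2999877929688, -51.5], [643.0, 4.199999809265137], [550.9000244140625, 18.700000762939453]]
bed {'n': 364, 'c': array([ 0.5949, -0.0165], dtype=float32), 'yaw': np.float64(-0.16451402778749039), 'size': array([0.1003, 0.0501])}
[[540.5, -33.79999923706055], [638.5, -50.70000076293945], [647.2999877929688, 0.30000001192092896], [549.2999877929688, 17.200000762939453]]
held 0.13813219457843626 {'n': 131, 'c': array([ 0.5176, -0.26  ], dtype=float32), 'yaw': np.float64(1.4457704644821443), 'size': array([0.0501, 0.0268])}
red corner pred [206. 266.]
red corner pred [140. 315.]
```

View pics/j.png

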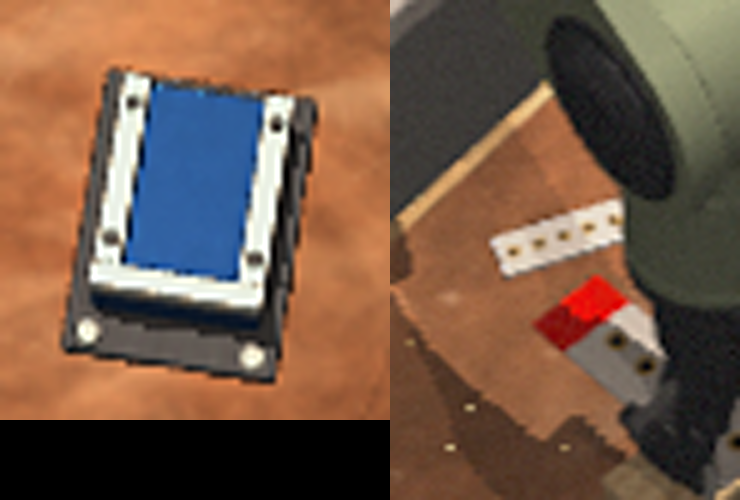

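```bash
python3 - <<'E'
from m import *
t=bot.grab_frame("top")
f=lambda u,v,z:at_z(t,(280+u/6-.5,135+v/6-.5),z)[:2]
L0,L1,R0,R1=f(152,83,.055),f(124,262,.055),f(265,98,.055),f(240,278,.055)
ang=lambda d:np.arctan2(d[1],d[0])
print("rail yaws",ang(L0-L1),ang(R0-R1))
# full outer outline: foot plate z=.01 front corners, stop outer top corners z=.066
for n,a,b in(("foot front",f(65,350,.01),f(275,380,.01)),("stop front",f(90,282,.066),f(265,306,.066)),("stop face",f(124,265,.066),f(240,280,.066)),("mouth",f(152,83,.045),f(265,98,.045))):
  print(n,(a+b)/2,"yaw",ang(a-b)-np.pi/2,"len",np.hypot(*(a-b)))
print("mid L/R",(L0+L1)/2,(R0+R1)/2,np.hypot(*((L0+L1-R0-R1)/2)))
for n in("cradle_stop","cradle"):
  for m in bot.mark_of(n,t)[:1]: print(n,at_z(t,m["at"],.045 if n!="cradle" else 0)[:2])
E
```

```text
rail yaws -0.1462677510939014 -0.13756194847851969
foot front [ 0.507  -0.0043] yaw -0.1434240000160829 len 0.1071795963762652
stop front [ 0.5311 -0.0081] yaw -0.13823311649169567 len 0.08607333205984219
stop face [ 0.5419 -0.0103] yaw -0.13050275481801998 len 0.057081503739189396
mouth [ 0.6405 -0.0235] yaw -0.13527356655222955 len 0.057250687904662985
mid L/R [0.5955 0.0115] [ 0.5877 -0.0452] 0.05722956835169725
cradle_stop [0.5447 0.0011]
cradle [ 0.596  -0.0214]
```

```bash
python3 - <<'E'
from h import *
print(delta([.6955,-.0318,.2887],-.141))
E
```

```text
(array([  1.85, -24.85,  -0.39]), np.float64(-0.006))
```

Emit:
arm_command(deltas=[[[0, 0, 0], [0, 0, -0.006], 4], [[0.1, -1.5, 0], [0, 0, 0], 4], [[0.2, -3, 0], [0, 0, 0], 4], [[0.3, -4, 0], [0, 0, 0], 4], [[0.3, -4, 0], [0, 0, 0], 4], [[0.3, -4, 0], [0, 0, 0], 4], [[0.3, -4, 0], [0, 0, 0], 4], [[0.2, -2.5, 0], [0, 0, 0], 4], [[0.15, -1.3, 0], [0, 0, 0], 4], [[0, -0.6, 0], [0, 0, 0], 4], [[0, 0, 3], [0, 0, 0], 4], [[0, 0, 1.5], [0, 0, 0], 4], [[0, 0, 0], [0, 0, 0], 4]])

```text
clock: 16.7
position: [0.695, -0.0327, 0.2386]
tool_rot: [3.14, 0.004, -0.143]
force: [-0.5, 0.2, -2.1]
grip_width: 0.0475
finger_force: 92.6
```

```bash
python3 - <<'E'
from m import *
o=bot.observe();print(o["position"],o["tool_rot"],o["force"],o["moment"],o["grip_width"],o["clock"])
print(delta([.6955,-.0318,.24],-.141))
s=bot.grab_frame("side");t=bot.grab_frame("top")
T=cv2.resize(t["frame"][130:205,285:345,::-1],None,fx=6,fy=6,interpolation=cv2.INTER_CUBIC);S=cv2.resize(s["frame"][165:250,300:370,::-1],None,fx=6,fy=6,interpolation=cv2.INTER_CUBIC)
c=np.zeros((510,780,3),np.uint8);c[:450,:360]=T;c[:510,360:780]=S;cv2.imwrite("pics/k.png",c)
for z in(.075,.08,.085,.09):
  r,w,b,_=masks(s);R=rect(s,r,(300,160,80,90),z);print(z,R);r,w,b,_=masks(t);print(rect(t,r,(280,130,70,80),z))
E
```

```text
[ 0.695  -0.0327  0.2386] [ 3.1405  0.0041 -0.1425] [-0.4784  0.1828 -2.0771] [-0.01   -0.0464 -0.0357] 0.04750392235058701 16.7
(array([ 0.04, -0.09, -0.14]), np.float64(-0.002))
0.075 {'n': 94, 'c': array([ 0.5621, -0.0089], dtype=float32), 'yaw': np.float64(1.4624674980260792), 'size': array([0.0517, 0.0256])}
None
0.08 {'n': 94, 'c': array([ 0.5645, -0.0125], dtype=float32), 'yaw': np.float64(1.4624673461639217), 'size': array([0.0514, 0.0255])}
None
0.085 {'n': 94, 'c': array([ 0.567 , -0.0161], dtype=float32), 'yaw': np.float64(1.4624670974033818), 'size': array([0.0512, 0.0253])}
None
0.09 {'n': 94, 'c': array([ 0.5695, -0.0197], dtype=float32), 'yaw': np.float64(1.4624673751348038), 'size': array([0.051 , 0.0252])}
None
```

I've used all ten picture views, so from here I go by measured numbers. The red end sits about 4 mm low, and the gap to the stop is about 9 mm. I'll level the plate slightly and lower it.

Emit:
arm_command(deltas=[[[0.4, -0.1, 0], [0, -0.025, 0], 4], [[0, 0, 1], [0, 0, 0], 4], [[0, 0, 1], [0, 0, 0], 4], [[0, 0, 0.7], [0, 0, 0], 4], [[0, 0, 0], [0, 0, 0], 4]])

```text
clock: 17.3
position: [0.6988, -0.031, 0.2127]
tool_rot: [3.141, 0.027, -0.141]
force: [-0.3, 1.1, -0.7]
grip_width: 0.0474
finger_force: 92.7
```

```bash
cat > c.py <<'E'
from m import *
o=bot.observe();print(o["position"],o["tool_rot"],o["force"],o["moment"],o["grip_width"],o["clock"])
s=bot.grab_frame("side");r,w,b,_=masks(s)
R=Ro.from_euler("xyz",o["tool_rot"]).as_matrix();g=np.array(o["position"])+R@[0,0,.155]
print("grip",g,"exp red c",g-.13*R[:,0])
for z in(.045,.05,.055,.06): print(z,rect(s,r,(300,160,80,90),z))
E
python3 c.py
```

```text
[ 0.6988 -0.031   0.2127] [ 3.1413  0.0268 -0.1412] [-0.3073  1.1464 -0.7289] [-0.0226 -0.0184 -0.0317] 0.047385758814640626 17.3
grip [ 0.6946 -0.0305  0.0577] exp red c [ 0.566  -0.0122  0.0612]
0.045 {'n': 97, 'c': array([ 0.558 , -0.0025], dtype=float32), 'yaw': np.float64(1.4913711881885556), 'size': array([0.0502, 0.0284])}
0.05 {'n': 97, 'c': array([ 0.5604, -0.0061], dtype=float32), 'yaw': np.float64(1.4913712609956362), 'size': array([0.05  , 0.0283])}
0.055 {'n': 97, 'c': array([ 0.5628, -0.0096], dtype=float32), 'yaw': np.float64(1.4913713030905131), 'size': array([0.0498, 0.0281])}
0.06 {'n': 97, 'c': array([ 0.5653, -0.0132], dtype=float32), 'yaw': np.float64(1.491370781076663), 'size': array([0.0496, 0.028 ])}
```

Emit:
arm_command(deltas=[[[0, 0, 0.5], [0, 0, 0], 4], [[0, 0, 0.2], [0, 0, 0], 4], [[0, 0, 0], [0, 0, 0], 4]])

```text
clock: 17.65
position: [0.6991, -0.0309, 0.2068]
tool_rot: [3.142, 0.025, -0.141]
force: [-0.7, -0.5, -0.7]
grip_width: 0.0471
finger_force: 92.7
```

Emit:
arm_command(deltas=[[[0, 0, 0.3], [0, 0, 0], 4], [[0, 0, 0], [0, 0, 0], 4]])

```text
clock: 17.85
position: [0.699, -0.0309, 0.2038]
tool_rot: [3.142, 0.025, -0.141]
force: [0.1, 0.3, -0.5]
grip_width: 0.0471
finger_force: 92.7
```

Emit:
arm_command(deltas=[[[0, 0, 0.15], [0, 0, 0], 4], [[0, 0, 0], [0, 0, 0], 4]])

```text
clock: 18.05
position: [0.699, -0.0309, 0.2025]
tool_rot: [3.142, 0.025, -0.141]
force: [-0.8, -0.1, -1.7]
grip_width: 0.0477
finger_force: 92.7
```

Emit:
arm_command(deltas=[[[0, 0, 0.05], [0, 0, 0], 4], [[-0.3, 0, 0], [0, 0, 0], 4], [[-0.2, 0, 0], [0, 0, 0], 4], [[0, 0, 0], [0, 0, 0], 4]])

```text
clock: 18.45
position: [0.6938, -0.0301, 0.2023]
tool_rot: [-3.142, 0.025, -0.141]
force: [-0.2, -0.1, -0.8]
grip_width: 0.0476
finger_force: 92.7
```

```bash
python3 c.py
```

```text
[ 0.6938 -0.0301  0.2023] [-3.1416  0.0252 -0.1411] [-0.2421 -0.14   -0.7983] [-0.0062 -0.1517 -0.0001] 0.04758972022964065 18.45
grip [ 0.6899 -0.0296  0.0474] exp red c [ 0.5613 -0.0113  0.0506]
0.045 {'n': 99, 'c': array([ 0.5582, -0.0081], dtype=float32), 'yaw': np.float64(1.4468986587652346), 'size': array([0.0514, 0.0277])}
0.05 {'n': 99, 'c': array([ 0.5606, -0.0116], dtype=float32), 'yaw': np.float64(1.446898590935307), 'size': array([0.0512, 0.0276])}
0.055 {'n': 99, 'c': array([ 0.563 , -0.0151], dtype=float32), 'yaw': np.float64(1.446898625157044), 'size': array([0.051 , 0.0275])}
0.06 {'n': 99, 'c': array([ 0.5654, -0.0187], dtype=float32), 'yaw': np.float64(1.4468982839222215), 'size': array([0.0507, 0.0273])}
```

Emit:
arm_command(deltas=[[[-0.2, 0, 0], [0, 0, 0], 4], [[-0.1, 0, 0], [0, 0, 0], 4], [[0, 0, 0], [0, 0, 0], 4]])

```text
clock: 18.8
position: [0.691, -0.0297, 0.2023]
tool_rot: [3.142, 0.025, -0.141]
force: [0.6, 0.6, -1.4]
grip_width: 0.0476
finger_force: 92.7
```

Emit:
arm_command(deltas=[[[-0.1, 0, 0], [0, 0, 0], 4], [[0, 0, 0], [0, 0, 0], 4]])

```text
clock: 19.0
position: [0.69, -0.0297, 0.2023]
tool_rot: [3.142, 0.025, -0.141]
force: [0.5, -0.0, -1.5]
grip_width: 0.0475
finger_force: 92.7
```

Emit:
arm_command(deltas=[[[-0.1, 0, 0], [0, 0, 0], 4], [[0, 0, 0], [0, 0, 0], 4]])

```text
clock: 19.2
position: [0.6891, -0.0295, 0.2024]
tool_rot: [-3.142, 0.025, -0.141]
force: [1.2, 0.5, -1.6]
grip_width: 0.0475
finger_force: 92.7
```

Emit:
arm_command(deltas=[[[-0.1, 0, 0], [0, 0, 0], 4], [[0, 0, 0], [0, 0, 0], 4]])

```text
clock: 19.4
position: [0.6887, -0.0295, 0.2028]
tool_rot: [-3.141, 0.023, -0.141]
force: [4.6, -1.6, -1.4]
grip_width: 0.0474
finger_force: 92.7
```

Emit:
arm_command(deltas=[[[-0.1, 0, 0], [0, 0, 0], 4], [[0, 0, 0], [0, 0, 0], 4]])

```text
clock: 19.6
position: [0.6883, -0.0296, 0.2032]
tool_rot: [-3.141, 0.021, -0.142]
force: [9.4, -1.6, -1.1]
grip_width: 0.0475
finger_force: 92.7
```

```bash
python3 c.py
```

```text
[ 0.6883 -0.0296  0.2032] [-3.1413  0.0209 -0.1416] [ 9.3943 -1.6366 -1.0907] [-0.4613 -2.1141 -0.169 ] 0.04751594897117001 19.6
grip [ 0.685  -0.0291  0.0483] exp red c [ 0.5564 -0.0107  0.051 ]
0.045 {'n': 99, 'c': array([ 0.5534, -0.0075], dtype=float32), 'yaw': np.float64(1.4308585335010917), 'size': array([0.051 , 0.0278])}
0.05 {'n': 99, 'c': array([ 0.5559, -0.0111], dtype=float32), 'yaw': np.float64(1.430858511777739), 'size': array([0.0507, 0.0277])}
0.055 {'n': 99, 'c': array([ 0.5583, -0.0146], dtype=float32), 'yaw': np.float64(1.4308584542176206), 'size': array([0.0505, 0.0276])}
0.06 {'n': 99, 'c': array([ 0.5608, -0.0181], dtype=float32), 'yaw': np.float64(1.430858101361549), 'size': array([0.0503, 0.0275])}
```

The red end is home at about x = 0.5415, against the stop at 0.542, with 9 N of contact force. I'll release and rise.

Emit:
arm_command(deltas=[[[0, 0, 0], [0, 0, 0], 5.5], [[0, 0, 0], [0, 0, 0], 6.5], [[0, 0, 0], [0, 0, 0], 7.5], [[0, 0, 0], [0, 0, 0], 7.5], [[0, 0, 0], [0, 0, 0], 7.5], [[0, 0, -1.5], [0, 0, 0], 7.5], [[0, 0, -3], [0, 0, 0], 7.5], [[0, 0, -4], [0, 0, 0], 7.5], [[0, 0, -4], [0, 0, 0], 7.5], [[0, 0, 0], [0, 0, 0], 7.5]])

```text
clock: 20.65
position: [0.6915, -0.0297, 0.3344]
tool_rot: [-3.14, 0.016, -0.142]
force: [0.3, 0.5, 0.1]
grip_width: 0.0752
finger_force: 0.0
```

```bash
python3 c.py; python3 - <<'E'
from m import *
t=bot.grab_frame("top");r,w,b,_=masks(t);B=(285,125,55,75)
print("top red",rect(t,r,B,.05),"blue",rect(t,b,B,.045))
E
```

```text
[ 0.6915 -0.0297  0.3344] [-3.1402  0.0162 -0.1416] [0.3412 0.5176 0.0931] [-0.0183 -0.0194 -0.0393] 0.07518119249460718 20.65
grip [ 0.6891 -0.0292  0.1794] exp red c [ 0.5604 -0.0108  0.1815]
0.045 {'n': 97, 'c': array([ 0.5541, -0.0089], dtype=float32), 'yaw': np.float64(1.4317910665832903), 'size': array([0.0515, 0.0272])}
0.05 {'n': 97, 'c': array([ 0.5566, -0.0124], dtype=float32), 'yaw': np.float64(1.4317909384659764), 'size': array([0.0513, 0.0271])}
0.055 {'n': 97, 'c': array([ 0.559 , -0.0159], dtype=float32), 'yaw': np.float64(1.4317909862702711), 'size': array([0.051 , 0.0269])}
0.06 {'n': 97, 'c': array([ 0.5615, -0.0195], dtype=float32), 'yaw': np.float64(1.4317906497281532), 'size': array([0.0508, 0.0268])}
top red None blue None
```

Emit:
arm_command(deltas=[[[0, -2, -1], [0, 0, 0], 7.5], [[0, -4, 0], [0, 0, 0], 7.5], [[0, -4, 0], [0, 0, 0], 7.5], [[0, -4, 0], [0, 0, 0], 7.5], [[0, -4, 0], [0, 0, 0], 7.5], [[0, -4, 0], [0, 0, 0], 7.5], [[0, -3, 0], [0, 0, 0], 7.5], [[0, 0, 0], [0, 0, 0], 7.5]])

```text
clock: 21.55
position: [0.7244, 0.2242, 0.336]
tool_rot: [-3.139, 0.028, -0.135]
force: [-0.6, 0.0, -0.4]
grip_width: 0.0751
finger_force: 0.0
```

```bash
python3 - <<'E'
from m import *
t=bot.grab_frame("top");s=bot.grab_frame("side")
for n,p,B in(("top",t,(285,115,60,85)),("side",s,(300,165,100,90))):
  r,w,b,_=masks(p)
  print(n,"red",rect(p,r,B,.05),"\n blue",rect(p,b,B,.045))
  m=np.zeros(r.shape,np.uint8);x,y,W,H=B;m[y:y+H,x:x+W]=r[y:y+H,x:x+W]
  u=np.array([np.cos(.141),-np.sin(.141)]);Q=np.array([at_z(p,(j,i),.05)[:2] for i,j in zip(*np.nonzero(m))]);a=Q@u
  if len(Q): print(" along u:",np.percentile(a,[0,2,50,98,100]),"stop",np.array([.542,-.010])@u)
  for k in("plate_red","plate_center","cradle_stop"):
    for d in bot.mark_of(k,p)[:2]: print(" ",k,round(d["p"],2),at_z(p,d["at"],.0475)[:2])
o=bot.observe();print(o["clock"],o["position"])
E
```

```text
top red {'n': 137, 'c': array([ 0.5579, -0.0091], dtype=float32), 'yaw': np.float64(1.43779441457237), 'size': array([0.0503, 0.0251])} 
 blue {'n': 54, 'c': array([ 0.5892, -0.0419], dtype=float32), 'yaw': np.float64(-0.1522684088010943), 'size': array([0.0952, 0.0055])}
 along u: [0.541  0.5418 0.5535 0.5658 0.5661] stop 0.5380265018502436
  plate_red 0.88 [ 0.4274 -0.0804]
  plate_red 0.57 [ 0.6081 -0.4229]
  plate_center 0.72 [ 0.3897 -0.1274]
  plate_center 0.71 [ 0.6229 -0.0114]
  cradle_stop 0.77 [ 0.5298 -0.0082]
side red {'n': 98, 'c': array([ 0.5565, -0.0123], dtype=float32), 'yaw': np.float64(1.4389007458200755), 'size': array([0.0511, 0.0273])} 
 blue {'n': 5, 'c': array([0.4259, 0.0975], dtype=float32), 'yaw': np.float64(1.257794147225492), 'size': array([0.0237, 0.0039])}
 along u: [0.5393 0.5398 0.5526 0.5654 0.5659] stop 0.5380265018502436
  plate_red 0.62 [ 0.5563 -0.0122]
  plate_red 0.51 [ 0.4539 -0.1137]
  plate_center 0.81 [ 0.429  -0.1725]
  plate_center 0.75 [ 0.6157 -0.0183]
  cradle_stop 0.68 [ 0.5323 -0.0063]
21.95 [0.7258 0.2169 0.3375]
```

```bash
python3 - <<'E'
from h import *
print(bot.job_done())
E
```

```text
the job is handed in; nothing more can be done
None
```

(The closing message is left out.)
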